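# Torque the gauge fitting to the click and switch on the vacuum test

### The job

Swing the torque wrench that is already on the hex fitting clockwise (seen from above) until the fitting comes home and the wrench's breakaway joint gives, and stop right there instead of folding the joint to its end. Ease the handle back under control until the joint is straight again, without letting it snap back, and let go with the fitting left tight. Then press the red rocker switch over to start the vacuum test; leave the gauge glass and the loose plugs and gasket alone.

Things in the scene. Friction and masses are not known exactly. Their poses are not given: they have to be found in the camera images.
- panel: grey test panel, a low box 200 mm (x) by 340 mm (y) by 36 mm high, fixed to the bench; origin at the centre of its underside, z up. Its boss with the hex fitting is at x 0, y 30 mm; a 42 mm wide black switch frame at x -55, y 115 mm stands 10 mm above its top.
- wrench_head: ring head of the steel torque wrench, 20 mm radius, 14 mm high, set on the hex fitting and turning with it. Origin on the fitting's upright axis, 84 mm above the bench; z up; x points to the breakaway pin 40 mm out. The fitting turns clockwise from above, stiffly (0.9 N m, also backwards, which loosens it), through 0.3 to 0.5 rad, then is home; the home angle differs every time.
- handle: wrench handle. Origin on the breakaway pin (upright axis, 40 mm from the fitting's axis), z up, x along the handle to its end 232 mm out; in line with the head when straight. Black grip 125 mm long (97 to 222 mm from the pin), 22 mm wide, 24 mm high; free air under it: 36 mm to the panel, 72 mm to the bench. A spring brings it straight as it is eased off; let go while folded it snaps back.
- grip (a point): centre of the black grip, 160 mm from the pin, 200 mm from the fitting's axis, 84 mm above the bench. Pull felt here: 4 to 5 N while the fitting runs, less at a standstill; once home it rises to 12 to 15 N, where the joint gives: the handle folds clockwise from the head's line while the pull hardly rises any more. Folded 8 mm here is clicked; 30 mm is too far; hard end at 38 mm.
- rocker (a joint): angle of the red rocker switch: 0 off (near end, towards the panel's -x, standing up), 0.34 rad fully over. It stays where it is left. It moves at 2 to 4 N pressed on its near half; press on until it stops solidly (a 9 N stop does).
- rocker_press (a point): press point on the top of the rocker (58 mm by 30 mm, hinged about the panel's y at its middle), on its raised near half 20 mm from the hinge; about 71 mm above the bench when off, 7 mm lower when on. Press straight down.
- gauge: vacuum gauge on the panel, lying glass up, 72 mm diameter, 27 mm high with its glass; origin at the centre of its underside on the panel top (36 mm above the bench). Fragile, fixed.
- plug_a: loose aluminium blanking plug, 34 mm flange, 22 mm shank, 30 mm high; origin at the centre of its underside. Bystander.
- plug_b: the other, equal, loose aluminium blanking plug. Bystander.
- gasket: loose copper gasket ring, 40 mm outside, 24 mm hole, 5 mm thick; origin at the centre of its underside. Bystander.

How it is judged:
On the way, in this order (a step that is already met when the one before it is completed fails the run):
1. the fitting is home and the breakaway joint has given (folded by 8 mm or more at the grip) (y of grip in the frame of wrench_head below -0.008 m), for 0.05 s.
2. the handle is eased back until the joint is straight again (within 5 mm at the grip) (y of grip in the frame of wrench_head above -0.005 m), for 0.1 s.
3. the rocker is pressed over (value of joint rocker above 0.26 rad), for 0.1 s.
At the end, for the whole second after the job is handed in: The rocker is over (above 0.26 of 0.34 rad), the wrench joint is straight (within 5 mm at the grip), the handle is at rest, and the fitting has not been loosened again: the grip is still at least 50 mm from where it began (value of joint rocker above 0.26 rad and y of grip in the frame of wrench_head above -0.005 m and distance of grip from where it was at the start of the episode above 0.05 m and angular speed of handle below 0.05 rad/s); the robot touches nothing.
It fails at once if the breakaway joint is folded on past the click, more than 30 mm at the grip: over-torqued (y of grip in the frame of wrench_head below -0.03 m).
It fails at once if the handle snaps or is flung round (faster than 2 rad/s) (angular speed of handle above 2 rad/s).
It fails at once if the gauge is pushed with more than 2 N (contact force between gauge and anything else above 2 N).
It fails at once if the rocker is pressed with more than 40 N (contact force between rocker and anything else above 40 N).
It fails at once if a plug or the gasket is moved by more than 15 mm (distance of any of plug_a, plug_b, gasket from where it was at the start of the episode above 0.015 m).
It also fails if it takes over 58 s, if anything falls off the work surface, if the arm or the gripper's body presses on something with over 40 N, if the wrist force passes 120 N, or if a joint passes its speed limit or range.

### The arm

A 6-joint arm with a two-finger parallel gripper is mounted at the origin on the work surface. World frame = base frame: x ahead of the robot, y to its left, z up, the work surface at z = 0. Lengths are in m, angles in rad, forces in N, time in s.
With the tool pointing down it reaches from about 0.325 to 0.875 m from the base axis. Payload 4.4 kg.
Tool frame: the origin (TCP) lies at the centre of the arm's flange, where the gripper is bolted on; the fingertips stand 173 mm ahead of it and the grasp point (between the pads) lies 155 mm ahead of it; z points along the fingers, y is the line along which they close (so a half turn about z gives the same grasp; the last joint's range is limited). The gripper opens to 85 mm and grips with 20 to 120 N. Pads are 22 mm wide; open, the fingers measure 114 mm over their backs; the gripper's body (76 mm by 85 mm) begins 54 mm behind the grasp point. The pads swing forward as they close: fully open they stand 13 mm farther back than shut.
Start: joints at [-0.15, 0.207, 1.542, -0, 1.393, -0.15], TCP at [0.575, -0, 0.405] pointing down, gripper open.
Joint ranges: [-2.73, 2.73], [-0.86, 2.22], [0.23, 2.46], [-1.11, 4.25], [0.08, 2.63], [-2.82, 2.82]. Speed limits (rad/s): [2.79, 2.79, 3.14, 3.14, 3.14, 3.14].

### API

Orientations are given as a rotation vector (axis times angle).
In Python, from station import bot, imaging, spotter gives the robot as it stands.
- The arm moves only by the tool carry_out, never from a script. Its argument "series" is a list of rows, each an object with "gripper": the opening, from -1 (shut) to 1 (fully open); "travel": the shift along the tool's x, y, z each as a share of 0.15 m, from -1 to 1, a list of three; "dr": the turn, a rotation vector about the tool's x, y, z each as a share of 180 degrees, from -1 to 1, a list of three. In form: [{"gripper": gripper, "travel": [x, y, z], "dr": [ax, ay, az]}, ...]. A call has 1 to 12 rows; each row is the pose to reach, as a shift and turn from the pose commanded when the call began, along the tool's axes at that moment, turning the shorter way round; what a row does not reach only later rows make up. A row lasts 1/8 s, in which the tool goes at most 62.5 mm and 10.7 degrees, less where a joint would pass 70% of its speed; a pose out of reach is approached as far as the arm can. A call with a number of a shift or a turn outside -1 to 1 is refused whole. A call with a gripper value outside its range is refused whole. The fingers move at their own pace and stop on an object; "squeeze" is the grip in N (left out, the last holds). Time passes only in rows, so rows that repeat a pose let the fingers close. It gives the time, the measured TCP pose, the force, the opening and the grip force at its end, in the units of the state.
- bot.sense(): the state, without advancing time (a new reading comes with each control period).
- imaging.capture(name): name is "scene" or "side" or "wrist"; returns (picture, depth): 480x640x3 uint8, blue, green, red; 480x640 float32, m along the optical axis (not along the pixel's ray), 0 where there is no reading.
- imaging.get_calibration(name): a dict with "mtx" (3x3 intrinsics, pixels), "rvec" (rotation vector, rad) and "tvec" (3), from world to camera coordinates, as OpenCV has them. Camera axes: x right, y down, z forward; pixel columns grow to the right and rows downward; lengths in m; the calibration is good to about 2 mm. The wrist camera is an equidistant fisheye: a pixel r from the principal point sees the ray r / f radians off the axis. A picture is of the moment at which its call begins: read the wrist's pose just before it. get_calibration takes no time and is no camera call; for the wrist camera it gives the pose at the moment of the call.
- bot.close_job(): hands the job in; it is judged then, once.
Trained networks look in the newest picture that a camera, given by its name, has taken for a name from the list of things; names that differ only in an ending like _2 or _b are one class to them, and where a whole thing is asked for, a point or a joint stands for the part that bears it (a point fixed in the world has none). Each returns a list of dicts, best first, with "confidence" (0 to 1); they miss things now and then, are a little off and sometimes report something else, mostly with a low value. They report only what shows in the picture. A call takes as long as a camera call.
- spotter.regions_of(camera, name): "pixels" (480x640 bool, what is visible of it) and "bbox" ([left, top, right, bottom] in pixels, round what is visible of it).
The state is a dict: "time_s": time; "q": joint angles; "dq": joint speeds; "joint_torque": joint torques, N m; "eef_pos": TCP position; "ee_rot": TCP orientation; "ft_force": force on the tool from outside, world axes, zero at the start; "moment": the same for the moment, N m; "grip_width": finger opening in m; "grip_force": force on a finger pad.
Only numpy, scipy, OpenCV 4.12 (cv2) and the standard library are available. Lean on these libraries where they do the work, as an engineer would, in place of code of your own. Each camera call takes 0.05 s, during which the arm holds its last target. There are 200 camera calls.

## Working session

There is one attempt and no reset: what is moved stays moved. The work goes in short steps, Python scripts to look and compute and a tool call to move; the robot and the scene stay as the last step left them, time stands still between calls to the robot, and variables do not carry over. Pictures are saved under pics/ and viewed, at most 10 in all, crops included, and the job is handed in when it is done.

Besides the shell and the picture viewer there is one more tool, called in YAML: its name, and indented under it one key for each argument. carry_out: Moves the arm, as the interface text tells. Shift numbers are shares of 0.15 m and turn numbers shares of 180 degrees, none past 1 either way. Its arguments: {"type":"object","properties":{"series":{"type":"array"},"squeeze":{"type":"number"}},"required":["series"]}

```bash
mkdir -p pics; cat > h.py <<'E'
import numpy as np, cv2
from station import bot, imaging, spotter
def cal(n):
    c=imaging.get_calibration(n); R=cv2.Rodrigues(np.array(c['rvec'],float))[0]
    return np.array(c['mtx']),R,np.array(c['tvec'],float).reshape(3)
def cloud(n,depth,mask):
    K,R,t=cal(n); v,u=np.nonzero(mask&(depth>0)); z=depth[v,u]
    p=np.stack([(u-K[0,2])/K[0,0]*z,(v-K[1,2])/K[1,1]*z,z],1)
    return (p-t)@R
E
python3 - <<'E'
from h import *
s=bot.sense(); print(s['time_s'],s['eef_pos'],s['ee_rot'],s['ft_force'])
for n in ['scene','side']:
    im,d=imaging.capture(n); cv2.imwrite(f'pics/{n}0.png',im)
    print(n,'cam',-cal(n)[1].T@cal(n)[2])
    for t in ['panel','wrench_head','handle','rocker','gauge','plug_a','gasket']:
        for r in spotter.regions_of(n,t)[:2]:
            p=cloud(n,d,r['pixels'])
            print(t,round(r['confidence'],2),r['bbox'],len(p),np.median(p,0).round(3),np.percentile(p,2,0).round(3),np.percentile(p,98,0).round(3)) if len(p) else 0
print(bot.sense()['time_s'])
E
```

```text
0.0 [5.74616152e-01 4.37681585e-05 4.03478993e-01] [-2.22006074e+00 -2.22009193e+00  2.17550973e-03] [ 1.06288268 -0.39379293  0.45881083]
scene cam [0.9971336  0.61826972 0.88546719]
panel 0.75 [181.3, 153.7, 396.2, 323.7] 17767 [0.619 0.033 0.038] [ 0.499 -0.171  0.01 ] [0.704 0.176 0.098]
wrench_head 0.96 [179.1, 159.8, 314.0, 230.4] 2077 [ 0.643 -0.074  0.094] [ 0.582 -0.207  0.076] [0.703 0.051 0.107]
handle 0.81 [179.1, 158.6, 293.7, 209.9] 1647 [ 0.659 -0.112  0.095] [ 0.602 -0.214  0.036] [0.704 0.    0.1  ]
handle 0.55 [343.2, 221.5, 373.2, 250.7] 526 [0.533 0.114 0.064] [0.504 0.098 0.053] [0.559 0.128 0.071]
rocker 0.56 [339.8, 219.4, 374.4, 250.6] 609 [0.533 0.115 0.064] [0.5   0.094 0.045] [0.559 0.129 0.071]
gauge 0.84 [296.6, 254.3, 339.8, 295.2] 1384 [0.639 0.136 0.063] [0.604 0.1   0.039] [0.668 0.163 0.067]
plug_a 0.83 [251.6, 285.5, 265.4, 303.9] 315 [0.732 0.086 0.017] [0.715 0.07  0.005] [0.744 0.096 0.033]
plug_a 0.58 [387.0, 282.0, 401.9, 306.6] 362 [0.543 0.232 0.014] [0.521 0.204 0.001] [0.555 0.244 0.034]
gasket 0.66 [347.6, 309.8, 371.8, 329.1] 241 [0.611 0
[... 583 characters left out ...]
[0.531 0.124 0.061] [0.504 0.062 0.036] [0.558 0.133 0.068]
rocker 0.38 [249.7, 240.6, 274.6, 263.8] 385 [0.727 0.091 0.013] [0.714 0.076 0.001] [0.742 0.099 0.031]
gauge 0.75 [299.0, 133.1, 367.4, 217.9] 1635 [ 0.621 -0.016  0.091] [ 0.577 -0.196  0.064] [0.699 0.056 0.105]
gauge 0.6 [297.4, 233.7, 344.5, 276.4] 1640 [0.632 0.149 0.061] [0.601 0.106 0.038] [0.665 0.167 0.063]
plug_a 0.89 [250.3, 240.8, 273.4, 265.5] 408 [0.727 0.091 0.013] [0.713 0.074 0.001] [0.742 0.099 0.031]
plug_a 0.7 [370.9, 313.4, 391.2, 341.0] 596 [0.54  0.239 0.012] [0.525 0.22  0.   ] [0.554 0.248 0.031]
gasket 0.81 [316.9, 314.0, 343.4, 333.6] 373 [0.609 0.224 0.004] [ 0.591  0.204 -0.001] [0.627 0.241 0.006]
0.8
```

```bash
python3 - <<'E'
from h import *
P=[]
B={}
for n in ['scene','side']:
    im,d=imaging.capture(n); m=np.ones(d.shape,bool); p=cloud(n,d,m)
    k=(p[:,0]>.4)&(p[:,0]<.8)&(abs(p[:,1])<.3); p=p[k]
    t=p[abs(p[:,2]-.037)<.003]; r=cv2.minAreaRect(t[:,:2].astype(np.float32)*1000); print(n,'paneltop',r)
    w=p[(p[:,2]>.088)&(p[:,2]<.101)&(p[:,1]<.06)]
    g=w[w[:,1]<-.04]; 
    c=g[:,:2].mean(0); u=np.linalg.svd(g[:,:2]-c,full_matrices=False)[2][0]; u=u*np.sign(-u[1])
    e=(g[:,:2]-c)@u
    print('handle c',c,'dir',u,np.degrees(np.arctan2(u[1],u[0])),'end',c+u*np.percentile(e,99),'z',np.percentile(g[:,2],[10,50,90]),
      'w',np.percentile((g[:,:2]-c)@[-u[1],u[0]],[2,98]))
    h=w[(w[:,1]>.0)]; print('head',cv2.minEnclosingCircle(h[:,:2].astype(np.float32)), len(h), h.min(0),h.max(0))
    b=im.astype(int); red=(b[...,2]>110)&(b[...,1]<70)&(b[...,0]<70)&(d>0)
    q=cloud(n,d,red); q=q[(q[:,2]>.045)&(q[:,2]<.08)&(abs(q[:,0]-.53)<.06)&(abs(q[:,1]-.115)<.05)]
    if len(q): print('red',len(q),np.median(q,0),cv2.minAreaRect(q[:,:2].astype(np.float32)*1000), q[q[:,2].argmax()])
    if n=='scene': cv2.imwrite('pics/sc.png',cv2.resize(im[130:350,150:430],(770,605))[:600])
E
```

```text
scene paneltop ((616.2301025390625, 39.410400390625), (247.81590270996094, 411.4053039550781), 5.831931114196777)
handle c [ 0.6662074  -0.13092571] dir [ 0.39662556 -0.91798048] -66.6326053537578 end [ 0.70182722 -0.21336695] z [0.09085213 0.09590609 0.09890923] w [-0.01210929  0.00883679]
head ((0.5999983549118042, 0.02560172975063324), 0.031215740367770195) 374 [5.73620203e-01 2.97486549e-05 8.82266197e-02] [0.61917209 0.05591679 0.10080983]
red 118 [0.53878326 0.12511875 0.05667715] ((532.170654296875, 121.26934814453125), (34.43730545043945, 64.27897644042969), 69.9055404663086) [0.50714749 0.12426736 0.06681758]
side paneltop ((597.1727294921875, 7.782012939453125), (198.00439453125, 340.74359130859375), 6.34637975692749)
handle c [ 0.66448512 -0.12407733] dir [ 0.39983112 -0.91658883] -66.43237868844507 end [ 0.70185194 -0.20973851] z [0.08985811 0.0942288  0.09588961] w [-0.01130625  0.00894395]
head ((0.6011912822723389, 0.02874097041785717), 0.033368125557899475) 376 [5.73145026e-01 2.05482963e-04 8.80015438e-02] [0.62084396 0.05835323 0.10098316]
red 519 [0.52541119 0.12718426 0.06004405] ((528.7894897460938, 118.68453979492188), (62.97712326049805, 29.76869010925293), 1.4644593000411987) [0.50604238 0.11807483 0.0696656 ]
```

View pics/sc.png

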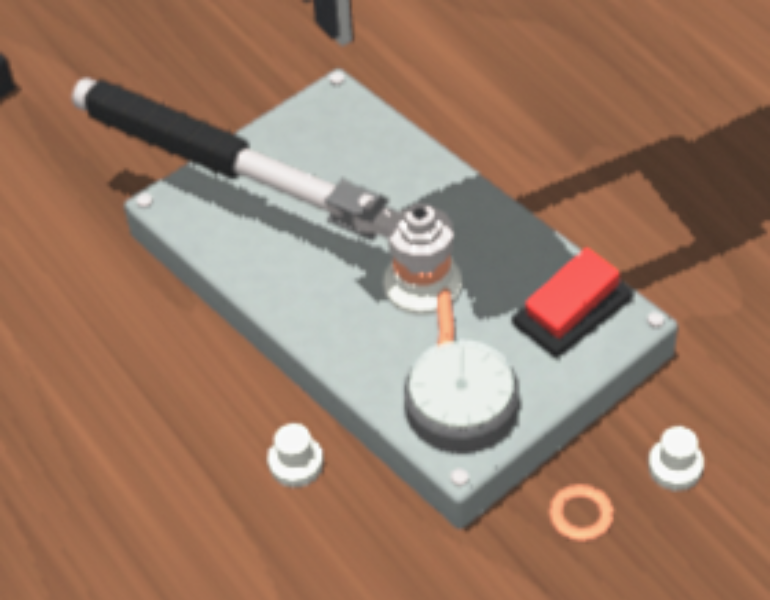

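The picture shows the handle at upper left (grip about 90–245, 80–170), the head at (420,240), the rocker at (575,290), the gauge at (460,390), and the loose parts clear of both work areas. The panel fits at (0.597, 0.008) with a yaw of 6.35°. That puts the fitting at (0.594, 0.038), which agrees with the measured handle end, so the grip is at about (0.674, -0.146).

carry_out:
  series:
    - {"gripper": 1,"travel": [-0.49,0.33,0.34],"dr": [0,0,-0.06]}
    - {"gripper": 1,"travel": [-0.97,0.66,0.65],"dr": [0,0,-0.13]}
    - {"gripper": 1,"travel": [-0.97,0.66,0.65],"dr": [0,0,-0.13]}
    - {"gripper": 1,"travel": [-0.97,0.66,0.65],"dr": [0,0,-0.13]}
    - {"gripper": 1,"travel": [-0.97,0.66,0.65],"dr": [0,0,-0.13]}
    - {"gripper": 1,"travel": [-0.97,0.66,0.65],"dr": [0,0,-0.13]}

```text
time_s: 1.65
eef_pos: [0.674, -0.1443, 0.3087]
ee_rot: [1.723, 2.626, 0.001]
ft_force: [-0.4, 0.8, 0.4]
grip_width: 0.0851
grip_force: 0.0
```

```bash
python3 - <<'E'
from h import *
s=bot.sense(); print({k:np.round(s[k],3) for k in s}, cv2.Rodrigues(np.array(s['ee_rot']))[0].round(3))
im,d=imaging.capture('wrist'); cv2.imwrite('pics/w1.png',im)
E
```

```text
{'time_s': np.float64(1.65), 'q': array([-0.336,  0.525,  1.319,  0.   ,  1.296, -0.746]), 'dq': array([ 0.009, -0.016,  0.002, -0.004, -0.002, -0.001]), 'joint_torque': array([-6.5900e-01, -4.9085e+01, -2.7689e+01, -3.5000e-02, -1.0000e-02,
        2.0000e-03]), 'eef_pos': array([ 0.674, -0.144,  0.309]), 'ee_rot': array([1.723e+00, 2.626e+00, 1.000e-03]), 'ft_force': array([-0.357,  0.849,  0.402]), 'moment': array([ 0.012, -0.029,  0.056]), 'grip_force': np.float64(0.0), 'grip_width': np.float64(0.085)} [[-0.398  0.917  0.002]
 [ 0.917  0.398 -0.   ]
 [-0.001  0.001 -1.   ]]
```

View pics/w1.png

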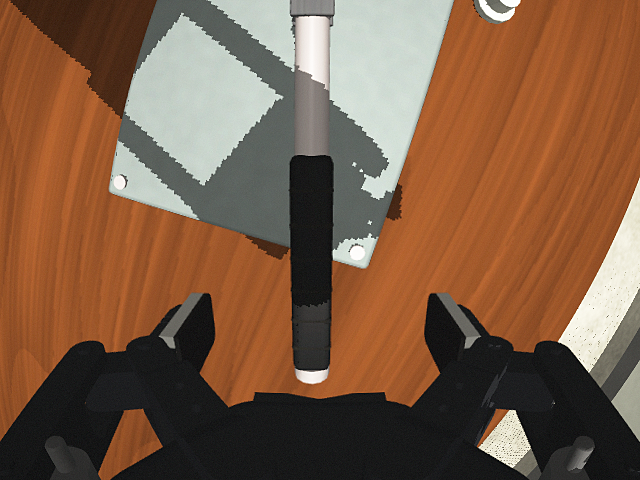

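The grip lies along the tool's x axis at column 311, while the pads are centred at 320. The tool therefore needs about 3 mm towards -y before I descend and close to a loose straddle.

carry_out:
  series:
    - {"gripper": 1,"travel": [0,-0.02,0.25],"dr": [0,0,0]}
    - {"gripper": 1,"travel": [0,-0.02,0.46],"dr": [0,0,0]}
    - {"gripper": 1,"travel": [0,-0.02,0.46],"dr": [0,0,0]}
    - {"gripper": 0,"travel": [0,-0.02,0.46],"dr": [0,0,0]}
    - {"gripper": -0.2,"travel": [0,-0.02,0.46],"dr": [0,0,0]}
    - {"gripper": -0.2,"travel": [0,-0.02,0.46],"dr": [0,0,0]}
    - {"gripper": -0.2,"travel": [0,-0.02,0.46],"dr": [0,0,0]}
    - {"gripper": -0.2,"travel": [0,-0.02,0.46],"dr": [0,0,0]}
  squeeze: 20

```text
time_s: 2.7
eef_pos: [0.6713, -0.1468, 0.2384]
ee_rot: [1.725, 2.626, 0.0]
ft_force: [-0.4, -0.8, 0.0]
grip_width: 0.0346
grip_force: 0.0
```

```bash
python3 - <<'E'
from h import *
s=bot.sense(); print({k:np.round(s[k],4) for k in ['eef_pos','ft_force','moment','grip_width','grip_force']})
im,d=imaging.capture('wrist'); cv2.imwrite('pics/w2.png',im)
# yaw plan: grip 200mm arc about fitting
C=np.array([.594,.0376]); p=np.array(s['eef_pos'])[:2]-C; print(np.hypot(*p),np.degrees(np.arctan2(p[1],p[0])))
E
```

```text
{'eef_pos': array([ 0.6713, -0.1468,  0.2384]), 'ft_force': array([-0.3576, -0.824 ,  0.0424]), 'moment': array([ 0.0064,  0.0271, -0.0011]), 'grip_width': np.float64(0.0346), 'grip_force': np.float64(0.0)}
0.19990008973840498 -67.26276810041534
```

View pics/w2.png

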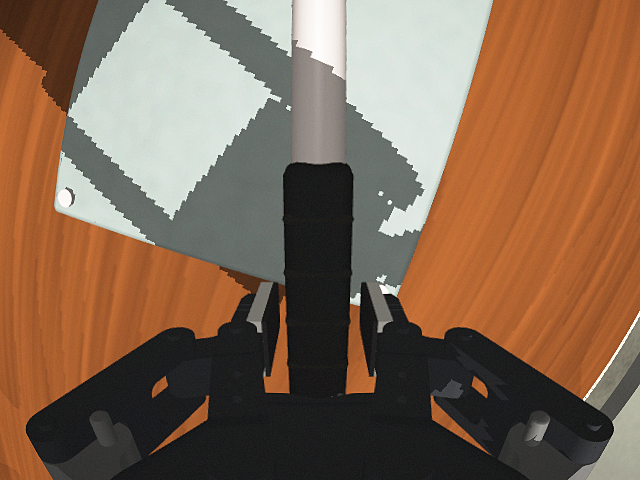

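The grip is centred between the pads with about 6 mm of slack on each side. I'll swing it along the arc, staying short of the earliest possible home angle.

carry_out:
  series:
    - {"gripper": -0.2,"travel": [0,-0.033,0],"dr": [0,0,0.008]}
    - {"gripper": -0.2,"travel": [0.002,-0.067,0],"dr": [0,0,0.016]}
    - {"gripper": -0.2,"travel": [0.004,-0.1,0],"dr": [0,0,0.024]}
    - {"gripper": -0.2,"travel": [0.007,-0.133,0],"dr": [0,0,0.032]}
    - {"gripper": -0.2,"travel": [0.01,-0.166,0],"dr": [0,0,0.04]}
    - {"gripper": -0.2,"travel": [0.015,-0.199,0],"dr": [0,0,0.048]}
    - {"gripper": -0.2,"travel": [0.02,-0.232,0],"dr": [0,0,0.056]}
    - {"gripper": -0.2,"travel": [0.027,-0.265,0],"dr": [0,0,0.064]}
    - {"gripper": -0.2,"travel": [0.034,-0.297,0],"dr": [0,0,0.072]}
    - {"gripper": -0.2,"travel": [0.041,-0.33,0],"dr": [0,0,0.08]}

```text
time_s: 4.0
eef_pos: [0.6231, -0.1607, 0.2382]
ee_rot: [-2.042, -2.387, -0.0]
ft_force: [4.3, 3.1, -1.4]
grip_width: 0.0339
grip_force: 2.1
```

carry_out:
  series:
    - {"gripper": -0.2,"travel": [0,-0.033,0],"dr": [0,0,0.008]}
    - {"gripper": -0.2,"travel": [0.002,-0.067,0],"dr": [0,0,0.016]}
    - {"gripper": -0.2,"travel": [0.004,-0.1,0],"dr": [0,0,0.024]}

```text
time_s: 4.38
eef_pos: [0.6081, -0.1624, 0.2382]
ee_rot: [-2.131, -2.308, -0.0]
ft_force: [3.8, 2.3, 0.1]
grip_width: 0.0344
grip_force: 2.1
```

carry_out:
  series:
    - {"gripper": -0.2,"travel": [0,-0.033,0],"dr": [0,0,0.008]}
    - {"gripper": -0.2,"travel": [0.001,-0.05,0],"dr": [0,0,0.012]}

```text
time_s: 4.62
eef_pos: [0.6007, -0.1629, 0.2382]
ee_rot: [-2.173, -2.268, -0.0]
ft_force: [5.1, 3.3, -0.6]
grip_width: 0.0343
grip_force: 2.1
```

carry_out:
  series:
    - {"gripper": -0.2,"travel": [0,-0.033,0],"dr": [0,0,0.008]}
    - {"gripper": -0.2,"travel": [0.001,-0.05,0],"dr": [0,0,0.012]}

```text
time_s: 4.88
eef_pos: [0.5933, -0.1631, 0.2382]
ee_rot: [-2.215, -2.227, -0.0]
ft_force: [4.0, 3.1, 0.1]
grip_width: 0.0342
grip_force: 2.1
```

carry_out:
  series:
    - {"gripper": -0.2,"travel": [0,-0.033,0],"dr": [0,0,0.008]}
    - {"gripper": -0.2,"travel": [0.001,-0.05,0],"dr": [0,0,0.012]}

```text
time_s: 5.12
eef_pos: [0.5859, -0.163, 0.2382]
ee_rot: [2.257, 2.185, 0.0]
ft_force: [4.9, 3.1, -0.2]
grip_width: 0.0339
grip_force: 2.1
```

carry_out:
  series:
    - {"gripper": -0.2,"travel": [0,-0.033,0],"dr": [0,0,0.008]}
    - {"gripper": -0.2,"travel": [0.001,-0.05,0],"dr": [0,0,0.012]}

```text
time_s: 5.38
eef_pos: [0.5801, -0.1626, 0.2392]
ee_rot: [2.294, 2.139, 0.008]
ft_force: [11.8, 4.4, -2.4]
grip_width: 0.0342
grip_force: 5.8
```

The force has jumped to about 12 N, so the fitting is home. I'll fold on gently, now pivoting about the pin.

carry_out:
  series:
    - {"gripper": -0.2,"travel": [0,-0.025,0],"dr": [0,0,0.008]}
    - {"gripper": -0.2,"travel": [0.001,-0.05,0],"dr": [0,0,0.015]}

```text
time_s: 5.62
eef_pos: [0.5733, -0.1619, 0.2394]
ee_rot: [2.343, 2.083, 0.009]
ft_force: [12.1, 3.9, -3.5]
grip_width: 0.0341
grip_force: 6.0
```

```bash
cat > fold.py <<'E'
from h import *
import sys
# line fits of handle tube/grip (from side + scene clouds), against the fitting axis
for n in ['scene','side']:
    im,d=imaging.capture(n); p=cloud(n,d,np.ones(d.shape,bool))
    C=np.array([.594,.0376]); q=p[:,:2]-C; r=np.hypot(*q.T)
    k=(p[:,2]>.085)&(p[:,2]<.1)&(r>.075)&(r<.14)&(q[:,1]<-.02)&(abs(q[:,0])<.06)
    g=q[k]; m=g.mean(0); u=np.linalg.svd(g-m,full_matrices=False)[2][0]; u*=np.sign(-u[1])
    a=np.degrees(np.arctan2(u[1],u[0])); print(n,len(g),'handle angle',a.round(2),'offset of line from axis mm',1000*(u[0]*m[1]-u[1]*m[0]))
    if n=='side' : cv2.imwrite(sys.argv[1],cv2.resize(im[120:290,270:420],(600,600),interpolation=cv2.INTER_CUBIC))
s=bot.sense(); print(s['eef_pos'],s['ft_force'],s['moment'])
E
python3 fold.py pics/f1.png
```

```text
scene 259 handle angle -94.12 offset of line from axis mm 3.625828544986348
side 185 handle angle -94.54 offset of line from axis mm 1.249828176049913
[ 0.57308877 -0.16188576  0.23937069] [12.25336232  4.58812099 -3.26975254] [ 0.62532334 -1.77687316  0.19318324]
```

carry_out:
  series:
    - {"gripper": -0.2,"travel": [0,-0.02,0],"dr": [0,0,0.006]}
    - {"gripper": -0.2,"travel": [0.001,-0.04,0],"dr": [0,0,0.012]}
    - {"gripper": -0.2,"travel": [0.001,-0.04,0],"dr": [0,0,0.012]}

```text
time_s: 6.1
eef_pos: [0.5674, -0.1611, 0.2395]
ee_rot: [2.381, 2.039, 0.009]
ft_force: [13.3, 4.8, -3.0]
grip_width: 0.0344
grip_force: 6.0
```

```bash
python3 fold.py pics/f2.png
```

```text
scene 249 handle angle -95.99 offset of line from axis mm 4.588839519327797
side 187 handle angle -96.81 offset of line from axis mm 2.820505426863091
[ 0.56754263 -0.16110873  0.23947987] [12.730727    4.52077039 -2.99964828] [ 0.62045212 -1.7987466   0.19878344]
```

View pics/f2.png

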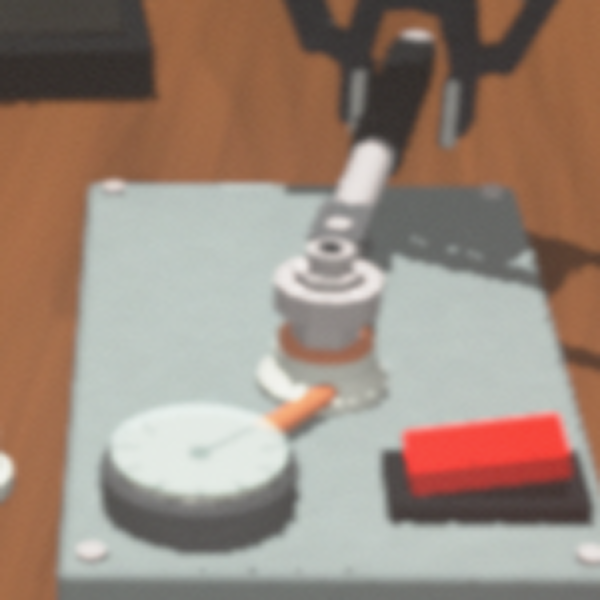

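The handle angle moved by 2.1° while the grip moved 5.6 mm, so the joint is folding; I estimate 13–18 mm. In the picture the wrench is at the top centre between the pads, and the rocker is at (490,450). Now I'll ease it back slowly.

carry_out:
  series:
    - {"gripper": -0.2,"travel": [0,0.015,0],"dr": [0,0,-0.004]}
    - {"gripper": -0.2,"travel": [0,0.03,0],"dr": [0,0,-0.009]}
    - {"gripper": -0.2,"travel": [0,0.045,0],"dr": [0,0,-0.013]}
    - {"gripper": -0.2,"travel": [0.001,0.06,0],"dr": [0,0,-0.018]}
    - {"gripper": -0.2,"travel": [0.001,0.07,0],"dr": [0,0,-0.021]}

```text
time_s: 6.82
eef_pos: [0.5779, -0.1624, 0.2393]
ee_rot: [2.312, 2.118, 0.009]
ft_force: [11.7, 4.3, -3.8]
grip_width: 0.0342
grip_force: 5.8
```

Still folded at 11.7 N. I'll keep backing off in small steps.

carry_out:
  series:
    - {"gripper": -0.2,"travel": [0,0.01,0],"dr": [0,0,-0.003]}
    - {"gripper": -0.2,"travel": [0,0.02,0],"dr": [0,0,-0.006]}
    - {"gripper": -0.2,"travel": [0,0.03,0],"dr": [0,0,-0.009]}

```text
time_s: 7.2
eef_pos: [0.5809, -0.1628, 0.2386]
ee_rot: [2.285, 2.153, 0.003]
ft_force: [5.3, 2.9, -1.0]
grip_width: 0.0343
grip_force: 2.5
```

carry_out:
  series:
    - {"gripper": -0.2,"travel": [0,0.01,0],"dr": [0,0,-0.003]}
    - {"gripper": -0.2,"travel": [0,0.02,0],"dr": [0,0,-0.006]}

```text
time_s: 7.45
eef_pos: [0.5825, -0.1635, 0.2379]
ee_rot: [-2.265, -2.176, 0.003]
ft_force: [0.3, -0.3, -0.8]
grip_width: 0.0346
grip_force: 0.1
```

carry_out:
  series:
    - {"gripper": 0.4,"travel": [0,0.015,0],"dr": [0,0,0]}
    - {"gripper": 0.4,"travel": [0,0.015,0],"dr": [0,0,0]}
    - {"gripper": 0.4,"travel": [0,0.015,0],"dr": [0,0,0]}
    - {"gripper": 0.4,"travel": [0,0.015,-0.3],"dr": [0,0,0]}
    - {"gripper": 0.4,"travel": [0,0.015,-0.6],"dr": [0,0,0]}
    - {"gripper": -1,"travel": [0,0.015,-0.7],"dr": [0,0,0]}
    - {"gripper": -1,"travel": [0,0.015,-0.7],"dr": [0,0,0]}

```text
time_s: 8.32
eef_pos: [0.5854, -0.1634, 0.3442]
ee_rot: [2.265, 2.174, 0.001]
ft_force: [-0.8, 0.6, 0.2]
grip_width: 0.0238
grip_force: 0.0
```

```bash
python3 fold.py pics/f3.png; python3 - <<'E'
from h import *
for n in ['scene','side']:
    im,d=imaging.capture(n)
    r=spotter.regions_of(n,'rocker')[0]; p=cloud(n,d,r['pixels']); b=im[r['pixels']&(d>0)].astype(int)
    k=(b[:,2]>1.8*b[:,1])&(p[:,2]>.05); p=p[k]; a=np.radians(6.35); u=(p[:,:2]-[.5298,.116])@np.array([[np.cos(a),-np.sin(a)],[np.sin(a),np.cos(a)]])
    print(n,r['confidence'],len(p),np.percentile(u,[1,99],axis=0),'z at near',np.median(p[abs(u[:,0]+.02)<.004,2]))
s=bot.sense(); T=cv2.Rodrigues(np.array(s['ee_rot']))[0]
c,sn=np.cos(a),np.sin(a); t=np.array([.5298-.02*c,.116-.02*sn,0]); print('target',t,s['eef_pos'],'delta tool share',T.T@(t-s['eef_pos'])/.15,T.round(3),s['grip_width'])
E
```

```text
scene 261 handle angle -91.82 offset of line from axis mm 2.61076037352823
side 185 handle angle -91.43 offset of line from axis mm -0.7601905254946278
[ 0.58447464 -0.16299769  0.34123572] [ 0.2958834   0.27105329 -0.8185313 ] [ 0.04520684 -0.00074551 -0.0172424 ]
scene 0.87 537 [[-0.02639617 -0.01823708]
 [ 0.02927093  0.01122507]] z at near 0.0684077804624156
side 0.74 682 [[-0.02569674 -0.01360638]
 [ 0.02926418  0.01558798]] z at near 0.06642171902316918
target [0.5099227  0.11378797 0.        ] [ 0.58466286 -0.16303189  0.34111371] delta tool share [ 1.82059534 -0.56534608  2.27844743] [[ 0.041  0.999 -0.003]
 [ 0.999 -0.041  0.001]
 [ 0.001 -0.003 -1.   ]] -2.0831365766113805e-05
```

The joint is straight and the handle is resting at about -91.6°. That is roughly 0.44 rad of travel, or 85 mm at the grip. Next I'll move over the rocker with the fingers shut.

carry_out:
  series:
    - {"gripper": -1,"travel": [0.4,-0.12,0],"dr": [0,0,0]}
    - {"gripper": -1,"travel": [0.8,-0.24,0],"dr": [0,0,0]}
    - {"gripper": -1,"travel": [0.95,-0.28,0],"dr": [0,0,0]}

```text
time_s: 9.0
eef_pos: [0.5476, -0.0163, 0.3419]
ee_rot: [-2.261, -2.176, 0.002]
ft_force: [0.9, 0.2, 0.1]
grip_width: 0.0002
grip_force: 0.0
```

carry_out:
  series:
    - {"gripper": -1,"travel": [0.4,-0.13,0],"dr": [0,0,0]}
    - {"gripper": -1,"travel": [0.75,-0.24,0],"dr": [0,0,0]}
    - {"gripper": -1,"travel": [0.87,-0.28,0],"dr": [0,0,0]}
    - {"gripper": -1,"travel": [0.87,-0.28,0.3],"dr": [0,0,0]}
    - {"gripper": -1,"travel": [0.87,-0.28,0.5],"dr": [0,0,0]}
    - {"gripper": -1,"travel": [0.87,-0.28,0.5],"dr": [0,0,0]}

```text
time_s: 9.75
eef_pos: [0.511, 0.1124, 0.265]
ee_rot: [-2.264, -2.172, 0.009]
ft_force: [-0.6, -0.5, 0.2]
grip_width: -0.0002
grip_force: 0.0
```

```bash
python3 - <<'E'
from h import *
s=bot.sense(); print(s['eef_pos'],s['ft_force'],s['grip_width'])
im,d=imaging.capture('side'); cv2.imwrite('pics/r1.png',cv2.resize(im[120:290,300:470],(600,600)))
E
```

```text
[0.51096482 0.11238664 0.26503871] [-0.62893389 -0.54501744  0.18059661] -0.0002400498065174147
```

View pics/r1.png

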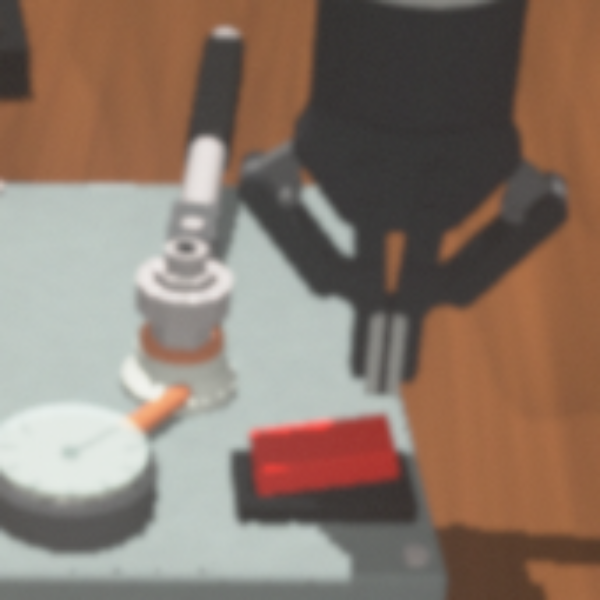

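The fingertips (390,390) are above the raised near half of the rocker (right side, around (360,440)), and the wrench is straight. Pressing down now.

carry_out:
  series:
    - {"gripper": -1,"travel": [0,0,0.07],"dr": [0,0,0]}
    - {"gripper": -1,"travel": [0,0,0.12],"dr": [0,0,0]}
    - {"gripper": -1,"travel": [0,0,0.14],"dr": [0,0,0]}
    - {"gripper": -1,"travel": [0,0,0.155],"dr": [0,0,0]}
    - {"gripper": -1,"travel": [0,0,0.165],"dr": [0,0,0]}

```text
time_s: 10.42
eef_pos: [0.5125, 0.113, 0.2435]
ee_rot: [2.266, 2.175, 0.0]
ft_force: [-0.1, -0.4, 0.4]
grip_width: -0.0
grip_force: 0.0
```

carry_out:
  series:
    - {"gripper": -1,"travel": [0,0,0.012],"dr": [0,0,0]}
    - {"gripper": -1,"travel": [0,0,0.024],"dr": [0,0,0]}

```text
time_s: 10.68
eef_pos: [0.5125, 0.113, 0.2401]
ee_rot: [2.266, 2.176, 0.0]
ft_force: [-1.0, -0.5, 3.1]
grip_width: -0.0001
grip_force: 1.4
```

carry_out:
  series:
    - {"gripper": -1,"travel": [0,0,0.01],"dr": [0,0,0]}
    - {"gripper": -1,"travel": [0,0,0.015],"dr": [0,0,0]}

```text
time_s: 10.92
eef_pos: [0.5122, 0.113, 0.2375]
ee_rot: [-2.266, -2.175, 0.001]
ft_force: [-2.3, -0.5, 3.2]
grip_width: 0.0003
grip_force: 1.8
```

carry_out:
  series:
    - {"gripper": -1,"travel": [0,0,0.01],"dr": [0,0,0]}
    - {"gripper": -1,"travel": [0,0,0.01],"dr": [0,0,0]}

```text
time_s: 11.18
eef_pos: [0.5118, 0.1129, 0.2361]
ee_rot: [-2.265, -2.175, 0.003]
ft_force: [-4.4, -0.6, 5.2]
grip_width: 0.0
grip_force: 3.0
```

carry_out:
  series:
    - {"gripper": -1,"travel": [0,0,0.007],"dr": [0,0,0]}
    - {"gripper": -1,"travel": [0,0,0.007],"dr": [0,0,0]}

```text
time_s: 11.42
eef_pos: [0.5114, 0.1129, 0.2352]
ee_rot: [-2.264, -2.174, 0.005]
ft_force: [-5.9, -0.5, 8.7]
grip_width: -0.0001
grip_force: 4.7
```

carry_out:
  series:
    - {"gripper": -1,"travel": [0,0,0.008],"dr": [0,0,0]}
    - {"gripper": -1,"travel": [0,0,0.008],"dr": [0,0,0]}

```text
time_s: 11.68
eef_pos: [0.5115, 0.113, 0.2351]
ee_rot: [-2.264, -2.174, 0.005]
ft_force: [-9.4, -1.4, 14.3]
grip_width: -0.0001
grip_force: 8.1
```

The rocker has stopped solidly: 14 N with no further motion. Lifting off and checking.

carry_out:
  series:
    - {"gripper": -1,"travel": [0,0,-0.05],"dr": [0,0,0]}
    - {"gripper": -1,"travel": [0,0,-0.3],"dr": [0,0,0]}
    - {"gripper": -1,"travel": [0,0,-0.7],"dr": [0,0,0]}
    - {"gripper": -1,"travel": [0,0,-0.9],"dr": [0,0,0]}
    - {"gripper": -1,"travel": [0,0,-0.9],"dr": [0,0,0]}

```text
time_s: 12.3
eef_pos: [0.5138, 0.1131, 0.3723]
ee_rot: [2.262, 2.172, 0.01]
ft_force: [0.3, 0.2, 0.2]
grip_width: 0.0002
grip_force: 0.0
```

```bash
python3 fold.py pics/f4.png; python3 - <<'E'
from h import *
a=np.radians(6.35)
for n in ['scene','side']:
    im,d=imaging.capture(n)
    r=spotter.regions_of(n,'rocker')[0]; p=cloud(n,d,r['pixels']); b=im[r['pixels']&(d>0)].astype(int)
    k=(b[:,2]>1.8*b[:,1])&(p[:,2]>.05); p=p[k]; u=(p[:,:2]-[.5298,.116])@np.array([[np.cos(a),-np.sin(a)],[np.sin(a),np.cos(a)]])
    k=abs(u[:,1])<.008; print(n,'z near/mid/far',[np.median(p[k&(abs(u[:,0]-x)<.005),2]).round(4) for x in (-.02,0,.02)])
E
```

```text
scene 260 handle angle -91.71 offset of line from axis mm 2.4105727095290628
side 192 handle angle -92.08 offset of line from axis mm 0.44614322801484524
[0.51223753 0.11292513 0.36816998] [-0.41389047  0.72327639 -0.38649483] [ 0.00603778  0.02275781 -0.02786012]
scene z near/mid/far [np.float64(0.0624), np.float64(0.0656), np.float64(0.0687)]
side z near/mid/far [np.float64(0.06), np.float64(0.0636), np.float64(0.0673)]
```

View pics/f4.png

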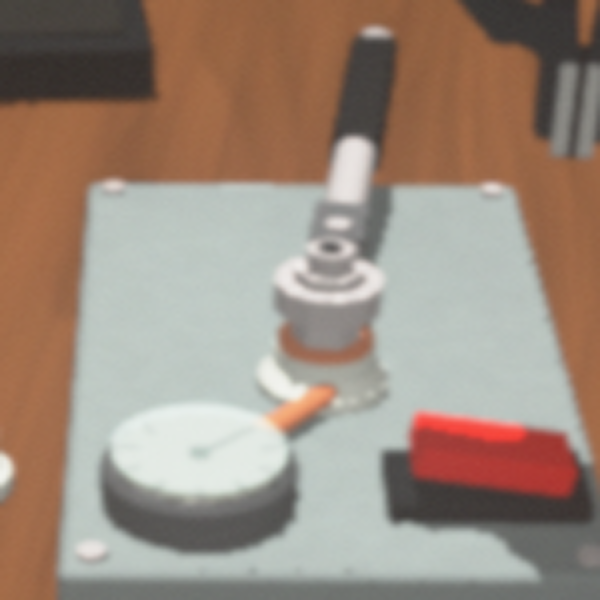

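The rocker at (495,455) is now tilted the other way, with its near end down (slope 0.17, fully over). The wrench is straight and the arm is clear, so I'll hand in.

```bash
python3 -c "
from station import bot
print(bot.close_job())"
```

```text
the job is handed in; nothing more can be done
None
```

I turned the fitting home, stopped the wrench joint at about 14 mm of fold, and eased it back straight with the fitting left tight. I then pressed the rocker fully over and handed the job in at about 12.6 s; hand-in returned no verdict.

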